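Refill the twine crock

TASK

Put the spare green spool of twine, which lies on the counter, into the white crock that has no spool in it. First stand the spool on its end in the middle of the round cork mat and let go; then take it up again (held near its top it clears the rim) and lower it over the crock's upright brass spindle until it sits flat on the crock's floor, letting go only once it is down. Leave the spool in the other crock, the mug, the canister and the bowl where they are.

Things in the scene. Friction and masses are not known exactly. Their poses are not given: they have to be found in the camera images.
- spool: spare spool lying on the counter: green twine, white stripe, rigid, 0.25 kg, 110 mm long. Round barrel 56 mm in diameter, safe to grip; wooden hexagon 6 mm thick at each end, 58 mm across flats, 67 across corners. Bore right through, 24 mm. Origin at its centre; x = its axis, z square to a pair of flats (others at 60 degrees). Lies on a flat, centre 29 mm up. Either end may be up.
- mat: round cork mat, fixed to the counter, 160 mm in diameter and 6 mm thick; origin at the centre of its underside (top face 6 mm above the origin), z up
- crock_empty: white crock without a spool, fixed; outside 102, inside 90 mm in diameter, rim 75 mm and floor 8 mm above the counter. Fixed brass spindle in its middle, 14 mm in diameter, tip 123 mm above the counter (top 10 mm tapered). Origin: centre of its underside, z up. A seated spool's centre is 63 mm, its top 118 mm above the counter. Which place it has varies.
- crock_full: an identical white crock, fixed, whose spindle already carries a terracotta-red spool; origin at the centre of its underside, z up
- spool_full: the spool in the full crock: terracotta-red twine with a white stripe, same shape and axes as the spare one; its centre 63 mm above the counter, top 118 mm. Leave it.
- mug: dark green mug, 72 mm in diameter, 85 mm high, handle on its own +y side; origin at the centre of its underside. Leave it.
- canister: white jar with a wooden cap, 76 mm in diameter, 110 mm high; origin at the centre of its underside. Leave it.
- bowl: blue bowl, 90 mm across, 40 mm high; origin at the centre of its underside. Leave it.

How it is judged:
By the outcome, as a careful person would: the job done as asked, in the order asked, and still so for the second after the job is handed in, with the robot touching nothing.
It also fails if it takes over 67 s, if anything falls off the work surface, if the arm or the gripper's body presses on something with over 40 N, if the wrist force passes 120 N, or if a joint passes its speed limit or range.

ROBOT

A 6-joint arm with a two-finger parallel gripper is mounted at the origin on the work surface. World frame = base frame: x ahead of the robot, y to its left, z up, the work surface at z = 0. Lengths are in m, angles in degrees, forces in N, time in s.
With the tool pointing down it reaches from about 0.35 to 0.95 m from the base axis. Payload 17.4 kg.
Tool frame: the origin (TCP) lies on the centre line of the jaws, within the pads' length; the fingertips stand 25 mm ahead of it and the grasp point (between the pads) lies 6 mm ahead of it; z points along the fingers, y is the line along which they close (so a half turn about z gives the same grasp; the last joint's range is limited). The gripper opens to 93 mm and grips with 3 to 60 N. Pads are 15 mm wide; open, the fingers measure 128 mm over their backs; the gripper's body (75 mm by 188 mm) begins 65 mm behind the grasp point.
Start: joints at [-75.39, 6.646, 82.598, -0, 90.757, -2.166], TCP at [0.195, -0.646, 0.244] pointing down, gripper open.
Joint ranges: [-162.19, 162.19], [-47.58, 125.68], [4.15, 143.07], [-65.23, 245.23], [0.69, 171.88], [-170.13, 170.13]. Speed limits (degrees/s): [108.29, 108.29, 127.2, 180, 180, 180].

INTERFACE

Orientations are given as a 3x3 rotation matrix whose columns are the frame's x, y, z axes.
In Python, from rig import robot, optics, sign_off, trace, landmark_of gives the robot as it stands. The module is installed in compiled form; this text tells all that it offers.
- The arm moves only by the tool play_rows, never from a script. Its argument "steps" is text: rows parted by semicolons, each of 6 numbers parted by spaces: the shift along the world's x, y, z normalised to -1 to 1, where 1 is 0.04 m, then the turn, a rotation vector about the world's x, y, z normalised to -1 to 1, where 1 is 0.08 rad. In form: x y z wx wy wz; .... A call has 1 to 5 rows; each row shifts and turns the commanded pose from where the row before left it; what a row does not reach is not made up. A row lasts 1/12 s, in which the tool goes at most 41.7 mm and 7.16 degrees, less where a joint would pass 70% of its speed; a pose out of reach is approached as far as the arm can. A call with a number of a shift or a turn outside -1 to 1 is refused whole. A call with a gripper value outside its range is refused whole. "claw" is the opening, from 0 (shut) to 1 (fully open), set as the call begins (left out, the last holds). The fingers move at their own pace and stop on an object; "squeeze" is the grip in N (left out, the last holds). Time passes only in rows, so rows that do not move let the fingers close. It gives the time, the measured TCP pose, the force, the opening and the grip force at its end, in the units of the state.
- robot.get_state(): the state, without advancing time (a new reading comes with each control period).
- optics.snapshot(name): name is "side" or "top" or "wrist"; returns (picture, depth): 420x560x3 uint8, blue, green, red; 420x560 float32, m along the optical axis (not along the pixel's ray), 0 where there is no reading.
- optics.camera_model(name): a dict with "fovy" (degrees; the focal length in pixels is half the picture's height over the tangent of half this angle, whatever the lens; pixels are square), "cx", "cy" (the principal point, pixels), "dist_coeffs" ([k1, k2, p1, p2, k3] as OpenCV has them; the pictures are not rectified), "R" (3x3) and "t" (3): a world point X has camera coordinates R X + t. Camera axes: x right, y down, z forward; pixel columns grow to the right and rows downward; lengths in m; the calibration is good to about 2 mm. A picture is of the moment at which its call begins: read the wrist's pose just before it. camera_model takes no time and is no camera call; for the wrist camera it gives the pose at the moment of the call.
- sign_off(): hands the job in; it is judged then, once.
Trained networks look in the newest picture that a camera, given by its name, has taken for a name from the list of things; names that differ only in an ending like _2 or _b are one class to them, and where a whole thing is asked for, a point or a joint stands for the part that bears it (a point fixed in the world has none). Each returns a list of dicts, best first, with "score" (0 to 1); they miss things now and then, are a little off and sometimes report something else, mostly with a low value. They report only what shows in the picture. A call takes as long as a camera call.
- trace(camera, query): "pixels" (420x560 bool, what is visible of it) and "point" ([column, row] in pixels, amid what is visible of it).
- landmark_of(camera, query): "point" ([column, row] in pixels: a listed point, or the origin of a listed thing).
The state is a dict: "t": time; "joint_pos": joint angles; "joint_velocities": joint speeds; "effort": joint torques, N m; "tool_pos": TCP position; "eef_rot": TCP orientation; "force": force on the tool from outside, world axes, zero at the start; "ft_torque": the same for the moment, N m; "gripper_width": finger opening in m; "gripper_force": force on a finger pad.
Only numpy, scipy, OpenCV 4.12 (cv2) and the standard library are available. Lean on these libraries where they do the work, as an engineer would, in place of code of your own. Each camera call takes 0.05 s, during which the arm holds its last target. There are 200 camera calls.

## Working session

There is one attempt and no reset: what is moved stays moved. The work goes in short steps, Python scripts to look and compute and a tool call to move; the robot and the scene stay as the last step left them, time stands still between calls to the robot, and variables do not carry over. Pictures are saved under pics/ and viewed, at most 10 in all, crops included, and the job is handed in when it is done.

Besides the shell and the picture viewer there is one more tool, called after "Emit:" as name(argument=value, ...), one argument or row to a line, values as JSON. play_rows: Moves the arm, as the interface text tells. Scaled input: -1 to 1 covers 0.04 m each way for a shift and 0.08 rad each way for a turn. Its arguments: {"type":"object","properties":{"steps":{"type":"string"},"claw":{"type":"number"},"squeeze":{"type":"number"}},"required":["steps"]}

```bash
mkdir -p pics
cat > h.py <<'E'
import numpy as np, cv2
from rig import robot, optics, trace, landmark_of
def K(m):
    f=210/np.tan(np.radians(m["fovy"]/2)); return np.array([[f,0,m["cx"]],[0,f,m["cy"]],[0,0,1]])
def rays(m,px):
    px=np.asarray(px,float).reshape(-1,1,2)
    u=cv2.undistortPoints(px,K(m),np.array(m["dist_coeffs"],float))[:,0]
    return np.c_[u,np.ones(len(u))]
def cloud(m,depth,mask):
    r,c=np.nonzero(mask&(depth>0)); d=depth[r,c]
    P=rays(m,np.c_[c,r])*d[:,None]
    return (P-np.array(m["t"]))@np.array(m["R"])
def onplane(m,px,z):
    R=np.array(m["R"]); t=np.array(m["t"]); o=-R.T@t; d=rays(m,px)@R
    return o+d*((z-o[2])/d[:,2])[:,None]
def project(m,X):
    return cv2.projectPoints(np.asarray(X,float).reshape(-1,3),cv2.Rodrigues(np.array(m["R"]))[0],np.array(m["t"],float),K(m),np.array(m["dist_coeffs"],float))[0][:,0]
E
python3 - <<'E'
from h import *
s=robot.get_state(); print(s["t"],s["tool_pos"],np.round(s["eef_rot"],3).tolist(),s["gripper_width"])
ims={}
for cam in["top","side"]:
    im,d=optics.snapshot(cam); m=optics.camera_model(cam); cv2.imwrite(f"pics/{cam}0.png",im); np.savez(f"{cam}0.npz",im=im,d=d)
    print(cam,-np.array(m["R"]).T@m["t"])
    for q in["spool","mat","crock_empty","crock_full","mug","canister","bowl"]:
        for r in trace(cam,q)[:2]:
            P=cloud(m,d,r["pixels"])
            print(cam,q,round(r["score"],2),np.round(r["point"]),r["pixels"].sum(),np.round(np.median(P,0),3),np.round(np.percentile(P,2,axis=0),3),np.round(np.percentile(P,98,axis=0),3)) if len(P) else print(q,"nodepth",r["point"])
E
```

```text
0.0 [ 0.19477475 -0.64612048  0.24291327] [[0.957, 0.289, -0.0], [0.289, -0.957, 0.001], [0.0, -0.001, -1.0]] 0.09314495545961725
top [ 0.34524688 -0.01589544  1.06003745]
top spool 0.63 [384. 206.] 886 [ 0.546 -0.292  0.052] [ 0.496 -0.332  0.001] [ 0.603 -0.266  0.059]
top mat 0.83 [310. 225.] 2563 [ 0.511 -0.098  0.006] [ 0.441 -0.169  0.001] [ 0.583 -0.026  0.01 ]
top crock_empty 0.95 [157. 215.] 1403 [0.532 0.328 0.032] [ 0.483  0.273 -0.001] [0.578 0.372 0.093]
top crock_full 0.91 [216. 215.] 745 [0.53  0.14  0.059] [ 0.485  0.098 -0.002] [0.581 0.212 0.118]
top mug 0.65 [204. 288.] 784 [0.343 0.19  0.025] [0.31  0.146 0.001] [0.375 0.235 0.087]
top mug 0.61 [270. 149.] 751 [0.733 0.011 0.018] [ 0.686 -0.028  0.001] [0.765 0.05  0.041]
top canister 0.71 [221. 216.] 583 [0.529 0.143 0.116] [0.506 0.119 0.011] [0.56  0.174 0.12 ]
top canister 0.59 [377. 136.] 920 [ 0.723 -0.27   0.107] [ 0.699 -0.306  0.014] [ 0.766 -0.242  0.113]
side [0.15613916 0.77772911 0.87538803]
side spool 0.85 [326. 140.] 1033 [ 0.545 -0.278  0.044] [ 0.493 -0.379  0.   ] [ 0.608 -0.26   0.059]
side mat 0.87 [306. 199.] 2388 [ 0.51  -0.089  0.007] [ 0.439 -0.165  0.002] [ 0.583 -0.019  0.01 ]
side crock_empty 0.83 [208. 317.] 2987 [0.529 0.329 0.046] [0.481 0.281 0.007] [0.576 0.377 0.105]
side crock_full 0.73 [253. 258.] 1598 [0.516 0.18  0.05 ] [0.483 0.106 0.001] [0.579 0.201 0.083]
side mug 0.88 [332. 297.] 1892 [0.341 0.198 0.056] [0.306 0.15  0.006] [0.372 0.251 0.087]
side canister 0.66 [258. 121.] 1234 [ 0.724 -0.252  0.072] [ 0.699 -0.306  0.001] [ 0.769 -0.237  0.113]
side bowl 0.65 [206. 192.] 847 [ 0.734 -0.001  0.026] [ 0.684 -0.028  0.004] [0.765 0.054 0.042]
```

```bash
python3 - <<'E'
from h import *
im=cv2.imread("pics/top0.png"); cv2.imwrite("pics/top0b.png",cv2.resize(im[100:330,130:430],(780,598),interpolation=cv2.INTER_CUBIC))
T=np.load("top0.npz"); m=optics.camera_model("top"); d=T["d"]
P=cloud(m,d,np.ones_like(d,bool))
def rng(x0,x1,y0,y1,z0,z1): return P[(P[:,0]>x0)&(P[:,0]<x1)&(P[:,1]>y0)&(P[:,1]<y1)&(P[:,2]>z0)&(P[:,2]<z1)]
# spool footprint
S=rng(.46,.64,-.37,-.23,.04,.075)
(c,wh,a)=cv2.minAreaRect((S[:,:2]*1000).astype(np.float32)); print("spool rect",c,wh,a,len(S))
def circ(Q):
    A=np.c_[2*Q[:,:2],np.ones(len(Q))]; s=np.linalg.lstsq(A,(Q[:,:2]**2).sum(1),rcond=None)[0]; return s[:2],np.sqrt(s[2]+s[0]**2+s[1]**2)
R=rng(.46,.60,.25,.40,.068,.08); print("rim",circ(R),len(R)); 
Tp=rng(.46,.60,.25,.40,.1,.13); print("tip",Tp.mean(0) if len(Tp) else None,len(Tp))
import numpy as np
# mat by color edge
g=cv2.cvtColor(T["im"],cv2.COLOR_BGR2GRAY)
mk=(trace("top","mat") or [{}])
E
python3 - <<'E'
import sys; sys.path.insert(0,".")
from h import *
for cam in["top","side"]:
    im,d=optics.snapshot(cam); m=optics.camera_model(cam)
    r=trace(cam,"mat")[0]; cs,_=cv2.findContours(r["pixels"].astype(np.uint8),0,1)
    X=onplane(m,max(cs,key=len)[:,0],.006); h=cv2.convexHull((X[:,:2]*1000).astype(np.float32)); print(cam,"mat",cv2.minEnclosingCircle(h),cv2.fitEllipse(h))
    for q,z in[("mat",0),("crock_empty",0),("spool",.029)]:
        for l in landmark_of(cam,q)[:2]: print(cam,q,round(l["score"],2),onplane(m,l["point"],z)[0])
    for l in trace(cam,"crock_empty")[:1]:
        cs,_=cv2.findContours(l["pixels"].astype(np.uint8),0,1)
E
```

```text
spool rect (551.14501953125, -296.70391845703125) (51.333248138427734, 109.43495178222656) 81.22432708740234 739
rim (array([0.53075323, 0.32339051]), np.float64(0.047317701581911016)) 294
tip [0.52996953 0.32095924 0.11256016] 23
top mat ((511.05291748046875, -96.47416687011719), 79.43101501464844) ((511.6869812011719, -96.67432403564453), (156.091064453125, 157.0560760498047), 143.8417205810547)
top mat 0.88 [ 0.50527174 -0.09765294  0.        ]
top crock_empty 0.65 [0.53787518 0.31952108 0.        ]
top spool 0.68 [ 0.55577969 -0.29198587  0.029     ]
side mat ((512.8694458007812, -92.1519546508789), 84.10455322265625) ((512.0692749023438, -94.46482849121094), (160.8212127685547, 167.73092651367188), 37.21868896484375)
side mat 0.79 [ 0.51017589 -0.08763076  0.        ]
side mat 0.63 [0.33953658 0.19236101 0.        ]
side crock_empty 0.61 [ 5.28731079e-01  3.28969875e-01 -1.11022302e-16]
side spool 0.56 [ 0.54404165 -0.28680438  0.029     ]
```

View pics/top0b.png

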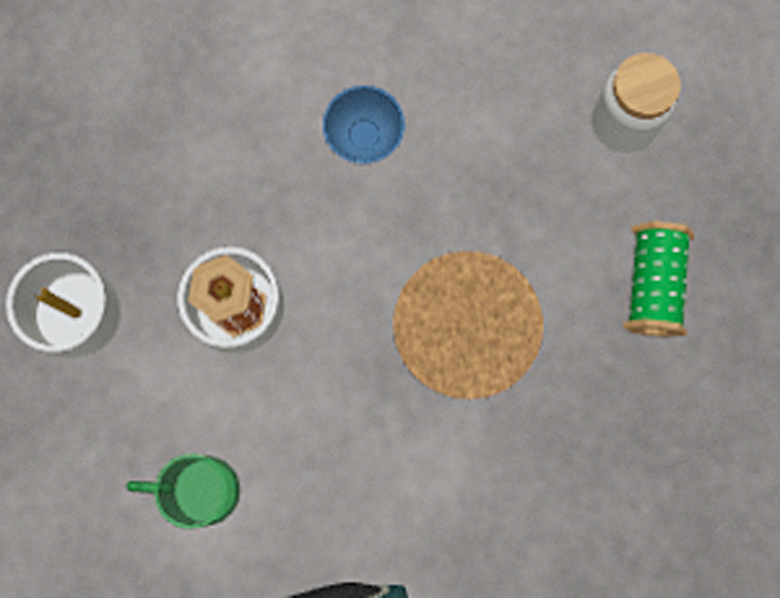

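View pics/side0.png

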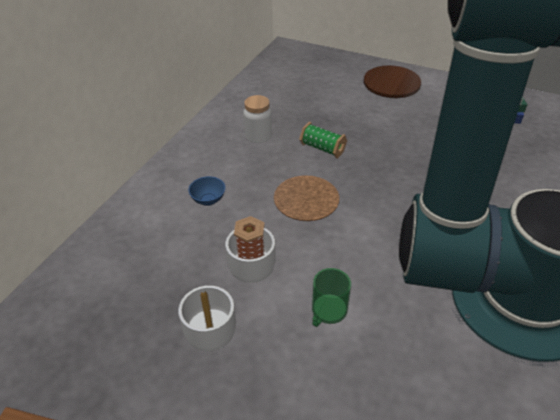

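The top view shows the green spool at about (660, 280) in the crop, lying nearly along x. The mat is at (468, 325), the empty crock with its bare spindle at (55, 300), and the full crock at (228, 298). The side view agrees, with the spool at (324, 140) and the empty crock at (208, 317). I'll move above the spool now.

Emit:
play_rows(
  steps="0.68 0.66 0 0 0 -0.43;0.68 0.66 0 0 0 -0.43;0.68 0.66 0 0 0 -0.43;0.68 0.66 0 0 0 -0.43;0.68 0.66 0 0 0 -0.43",
  claw=1,
)

```text
t: 1.87
tool_pos: [0.3318, -0.5129, 0.2437]
eef_rot: [[0.993, 0.118, 0.0], [0.118, -0.993, -0.0], [0.0, 0.0, -1.0]]
force: [0.7, -0.5, 0.5]
gripper_width: 0.0932
gripper_force: 0.0
```

Emit:
play_rows(
  steps="0.68 0.66 0 0 0 -0.43;0.68 0.66 0 0 0 -0.43;0.68 0.66 0 0 0 -0.43;0.68 0.66 0 0 0 -0.43;0.68 0.66 0 0 0 -0.43",
)

```text
t: 2.28
tool_pos: [0.4679, -0.3807, 0.2439]
eef_rot: [[0.999, -0.053, 0.0], [-0.053, -0.999, -0.0], [0.0, 0.0, -1.0]]
force: [1.2, 0.1, 0.1]
gripper_width: 0.0932
gripper_force: 0.0
```

Emit:
play_rows(
  steps="0.68 0.66 0 0 0 -0.43;0.68 0.66 0 0 0 -0.43;0.68 0.66 0 0 0 -0.43;0 0 0 0 0 0",
)

```text
t: 2.62
tool_pos: [0.5518, -0.2989, 0.2434]
eef_rot: [[0.988, -0.152, 0.001], [-0.152, -0.988, 0.001], [0.001, -0.001, -1.0]]
force: [-0.2, 0.2, 1.0]
gripper_width: 0.093
gripper_force: 0.0
```

Run:
```python
from h import *
s=robot.get_state(); print(s["t"],s["tool_pos"],np.round(s["eef_rot"],3).tolist(),s["joint_pos"])
m=optics.camera_model("wrist"); im,d=optics.snapshot("wrist"); cv2.imwrite("pics/w1.png",im); np.savez("w1.npz",im=im,d=d)
print(-np.array(m["R"]).T@m["t"],np.round(m["R"],2).tolist())
for r in trace("wrist","spool")[:2]:
    P=cloud(m,d,r["pixels"]); S=P[P[:,2]>.035]
    print(r["score"],r["pixels"].sum(),cv2.minAreaRect((S[:,:2]*1000).astype(np.float32)),np.percentile(P,[2,50,98],axis=0).round(4).tolist())
# green barrel only
hsv=cv2.cvtColor(im,cv2.COLOR_BGR2HSV); g=cv2.inRange(hsv,(40,80,40),(85,255,255))>0
P=cloud(m,d,g); P=P[(P[:,2]>.03)&(P[:,2]<.07)&(np.abs(P[:,0]-.55)<.1)&(np.abs(P[:,1]+.3)<.08)]; print(len(P))
from scipy.optimize import least_squares
f=lambda p:np.abs((P[:,0]-.55)*np.sin(p[1])-(P[:,1]-p[0])*np.cos(p[1]))**2+(P[:,2]-p[2])**2-.028**2
r=least_squares(f,[-.297,-.15,.029],loss="soft_l1",f_scale=5e-5); print("y@.55, ang, z",r.x,np.degrees(r.x[1]))
a=r.x[1]; al=(P[:,0]-.55)*np.cos(a)+(P[:,1]-r.x[0])*np.sin(a); print(np.percentile(al,[0.5,2,98,99.5]))
```

```text
2.6167 [ 0.55178026 -0.29893366  0.24343997] [[0.988, -0.152, 0.001], [-0.152, -0.988, 0.001], [0.001, -0.001, -1.0]] [-3.08118080e+01  7.59280481e-01  8.87849274e+01  8.10513186e-02
  9.04559994e+01  6.79398781e+01]
[ 0.63394936 -0.31214296  0.38463071] [[-0.15, -0.99, -0.0], [-0.94, 0.14, 0.3], [-0.29, 0.05, -0.95]]
0.57 6491 ((550.239013671875, -295.72576904296875), (60.09827423095703, 110.80813598632812), 81.67292022705078) [[0.4973, -0.3267, 0.0182], [0.5557, -0.2968, 0.0537], [0.6062, -0.2666, 0.0587]]
4837
y@.55, ang, z [-0.29603784 -0.14635244  0.02892317] -8.385377047096169
[-0.04745883 -0.04570387  0.04750992  0.04860914]
```

View pics/w1.png

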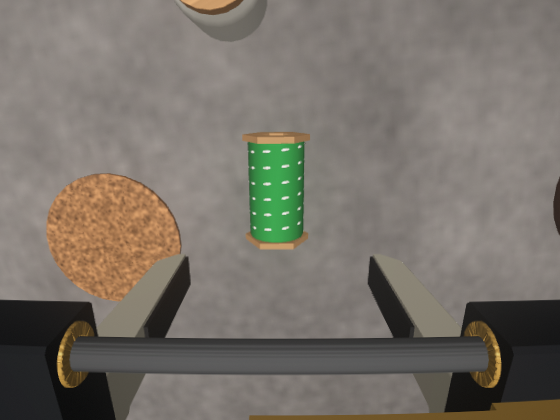

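The wrist view shows the spool at (277, 190), centred between the open fingers, with the canister ahead at (222, 0). I'll tilt 25° and come down on the barrel's far half, so that end becomes the top.

Emit:
play_rows(
  steps="0.16 -0.01 0 0.13 0.9 0;0.16 -0.01 0 0.13 0.9 0;0.16 -0.01 0 0.13 0.9 0;0.16 -0.01 0 0.13 0.9 0;0.16 -0.01 0 0.13 0.9 0",
)

```text
t: 3.13
tool_pos: [0.5799, -0.3064, 0.2442]
eef_rot: [[0.922, -0.154, -0.355], [-0.146, -0.988, 0.052], [-0.359, 0.004, -0.933]]
force: [-0.4, 0.2, 0.2]
gripper_width: 0.0929
gripper_force: 0.0
```

Emit:
play_rows(
  steps="0 0 -0.8 0.13 0.9 0;0 0 -1 0 0 0;0 0 -1 0 0 0;0 0 -1 0 0 0;0 0 0 0 0 0",
)

```text
t: 3.55
tool_pos: [0.577, -0.3049, 0.0836]
eef_rot: [[0.891, -0.154, -0.427], [-0.139, -0.988, 0.066], [-0.432, 0.001, -0.902]]
force: [-1.1, 0.6, -1.8]
gripper_width: 0.0927
gripper_force: 0.0
```

Run:
```python
from h import *
s=robot.get_state(); print(s["t"],s["tool_pos"],np.round(s["eef_rot"],3).tolist(),np.round(s["joint_pos"],2),s["force"])
tgt=np.array([.5837,-.3009,.0344]); print((tgt-s["tool_pos"])/.04)
```

```text
3.55 [ 0.57696738 -0.30487387  0.08355591] [[0.891, -0.154, -0.427], [-0.139, -0.988, 0.066], [-0.432, 0.001, -0.902]] [-26.83  23.43  80.24  -7.84 100.7   72.24] [-1.14796321  0.59097165 -1.772193  ]
[ 0.16831548  0.09934676 -1.22889769]
```

Emit:
play_rows(
  steps="0.1 0.05 -0.6 0 0 0;0.07 0.05 -0.6 0 0 0;0 0 0 0 0 0",
)

```text
t: 3.8
tool_pos: [0.586, -0.3012, 0.0417]
eef_rot: [[0.894, -0.153, -0.421], [-0.14, -0.988, 0.062], [-0.426, 0.003, -0.905]]
force: [-0.6, 0.2, -1.1]
gripper_width: 0.0927
gripper_force: 0.0
```

```bash
cat > chk.py <<'E'
from h import *
import sys
s=robot.get_state(); print(s["t"],np.round(s["tool_pos"],4),np.round(s["eef_rot"],3).tolist(),np.round(s["joint_pos"],2),np.round(s["force"],1),s["gripper_width"])
if len(sys.argv)>3: print((np.array(sys.argv[1:4],float)-s["tool_pos"])/.04)
E
python3 chk.py .5837 -.3009 .0344
```

```text
3.8 [ 0.586  -0.3012  0.0417] [[0.894, -0.153, -0.421], [-0.14, -0.988, 0.062], [-0.426, 0.003, -0.905]] [-26.28  25.99  80.91  -7.56  97.17  73.24] [-0.6  0.2 -1.1] 0.09273463270600327
[-0.05862752  0.00861635 -0.18135056]
```

Emit:
play_rows(
  steps="-0.05 0 -0.2 0 0 0;0 0 0 0 0 0",
)

```text
t: 3.97
tool_pos: [0.585, -0.3018, 0.0368]
eef_rot: [[0.896, -0.153, -0.418], [-0.141, -0.988, 0.06], [-0.422, 0.005, -0.907]]
force: [0.4, -0.0, -0.2]
gripper_width: 0.0931
gripper_force: 0.0
```

Emit:
play_rows(
  steps="0 0 0 0 0 0;0 0 0 0 0 0;0 0 0 0 0 0;0 0 0 0 0 0;0 0 0 0 0 0",
  claw=0,
  squeeze=40,
)

```text
t: 4.38
tool_pos: [0.5853, -0.3012, 0.0361]
eef_rot: [[0.896, -0.153, -0.418], [-0.14, -0.988, 0.06], [-0.422, 0.005, -0.906]]
force: [0.8, -0.3, 0.3]
gripper_width: 0.0642
gripper_force: 0.0
```

Emit:
play_rows(
  steps="0 0 0 0 0 0;0 0 0 0 0 0;0 0 0 0 0 0",
)

```text
t: 4.63
tool_pos: [0.5853, -0.301, 0.0359]
eef_rot: [[0.895, -0.153, -0.418], [-0.14, -0.988, 0.06], [-0.423, 0.005, -0.906]]
force: [1.0, 0.4, 3.2]
gripper_width: 0.056
gripper_force: 40.0
```

```bash
python3 chk.py .5837 -.3009 .0344
```

```text
4.6333 [ 0.5853 -0.301   0.0359] [[0.895, -0.153, -0.418], [-0.14, -0.988, 0.06], [-0.423, 0.005, -0.906]] [-26.28  26.07  81.34  -7.58  96.45  73.31] [1.  0.4 3.2] 0.05601067232485842
[-0.0394705   0.00349525 -0.03691458]
```

Emit:
play_rows(
  steps="0 0 0.8 0 0 0;0 0 1 0 0 0;0 0 0.9 -0.14 -0.96 0;0 0 0.9 -0.14 -0.96 0;-0.1 0.1 0.6 -0.14 -0.96 0",
)

```text
t: 5.05
tool_pos: [0.5821, -0.2976, 0.207]
eef_rot: [[0.969, -0.153, -0.194], [-0.151, -0.988, 0.027], [-0.196, 0.004, -0.981]]
force: [-0.0, 0.2, -3.0]
gripper_width: 0.0557
gripper_force: 40.0
```

Emit:
play_rows(
  steps="-0.15 0.4 0 -0.14 -0.96 0;-0.15 0.4 0 -0.14 -0.96 0;-0.15 0.4 0 -0.14 -0.96 0;-0.15 0.4 0 -0.14 -0.96 0;-0.15 0.4 0 -0.14 -0.96 0",
)

```text
t: 5.47
tool_pos: [0.5507, -0.2164, 0.2034]
eef_rot: [[0.971, -0.154, 0.185], [-0.152, -0.988, -0.027], [0.187, -0.001, -0.982]]
force: [0.6, 1.7, -2.9]
gripper_width: 0.0559
gripper_force: 40.0
```

```bash
python3 chk.py .5056 -.0952 .18
```

```text
5.4667 [ 0.5507 -0.2164  0.2034] [[0.971, -0.154, 0.185], [-0.152, -0.988, -0.027], [0.187, -0.001, -0.982]] [-25.38  -9.28 102.44   3.21  76.56  73.03] [ 0.6  1.7 -2.9] 0.05593742747010855
[-1.12794412  3.028849   -0.58478428]
```

Emit:
play_rows(
  steps="-0.1 0.3 0 -0.14 -0.96 0;-0.1 0.3 0 -0.14 -0.96 0;-0.1 0.3 0 -0.14 -0.96 0;-0.1 0.3 0 -0.14 -0.96 0;-0.1 0.3 0 -0.14 -0.96 0",
)

```text
t: 5.88
tool_pos: [0.5307, -0.1565, 0.2033]
eef_rot: [[0.829, -0.153, 0.539], [-0.131, -0.988, -0.079], [0.544, -0.005, -0.839]]
force: [-0.1, -0.2, -3.5]
gripper_width: 0.0562
gripper_force: 40.0
```

```bash
python3 chk.py .5056 -.0952 .18
```

```text
5.8833 [ 0.5307 -0.1565  0.2033] [[0.829, -0.153, 0.539], [-0.131, -0.988, -0.079], [0.544, -0.005, -0.839]] [-23.05 -27.53 120.11   9.62  55.67  72.65] [-0.1 -0.2 -3.5] 0.056175269493423274
[-0.6271936   1.53301006 -0.58254763]
```

Run:
```python
import numpy as np
from scipy.optimize import least_squares
D=[([.19477,-.64612,.24291],[0,.001,-1],-75.39,6.646,82.598),([.55178,-.29893,.24344],[.001,.001,-1],-30.81,.759,88.785),
([.57697,-.30487,.08356],[-.427,.066,-.902],-26.83,23.43,80.24),([.5853,-.301,.0359],[-.418,.06,-.906],-26.28,26.07,81.34),
([.5507,-.2164,.2034],[.185,-.027,-.982],-25.38,-9.28,102.44),([.5307,-.1565,.2033],[.539,-.079,-.839],-23.05,-27.53,120.11)]
def fk(p,q2,q3):
    a1,d1,L2,e,L3,Lt=p; a,b=np.radians([q2,q2+q3])
    return np.array([a1+L2*np.sin(a)+e*np.cos(b)+L3*np.sin(b), d1+L2*np.cos(a)-e*np.sin(b)+L3*np.cos(b)])
def res(p):
    o=[]
    for P,z,q1,q2,q3 in D:
        w=np.array(P)-p[5]*np.array(z); r=fk(p,q2,q3); c=np.radians(q1)
        o+=[w[0]-r[0]*np.cos(c),w[1]-r[0]*np.sin(c),w[2]-r[1]]
    return o
r=least_squares(res,[.1,.4,.46,0,.45,.3]); p=r.x; print(p.round(4),np.abs(r.fun).max())
def ik(P,yaw,al):
    z=np.array([np.cos(yaw)*np.cos(al),np.sin(yaw)*np.cos(al),-np.sin(al)]); w=np.array(P)-p[5]*z
    s=least_squares(lambda q:fk(p,*q)-[np.hypot(w[0],w[1]),w[2]],[-20,120],bounds=([-47.58,4.15],[125.68,143.07]))
    q1=np.arctan2(w[1],w[0]); b=np.radians(sum(s.x)); f=np.array([np.cos(q1)*np.sin(b),np.sin(q1)*np.sin(b),np.cos(b)])
    return np.degrees(q1).round(1),s.x.round(1),(np.linalg.norm(s.fun)*1000).round(1),"q5~",np.degrees(np.arccos(f@z)).round(1)
for nm,P,ys in[("mat",[.5056,-.0952,.0965],[-40,-8.4,20]),("matup",[.5056,-.0952,.2],[-8.4]),("crock",[.525,.32,.097],[0,15,31,60]),("crockup",[.525,.32,.25],[0,15,31,60])]:
    for y in ys:
        for al in[25,35,45,60,90]: print(nm,y,al,*ik(P,np.radians(y),np.radians(al)))
```

```text
[0.0013 0.1418 0.4329 0.0856 0.6204 0.2505] 0.026640317715380224
mat -40 25 8.7 [-28. 141.] 0.0 q5~ 44.3
mat -40 35 6.0 [-29.3 137.9] 0.0 q5~ 43.8
mat -40 45 2.9 [-28.4 133.9] 0.0 q5~ 46.4
mat -40 60 -2.1 [-24.1 127.1] 0.0 q5~ 54.6
mat -40 90 -10.7 [ -9.7 112.5] 0.0 q5~ 77.1
mat -8.4 25 -12.4 [-32.6 143.1] 32.4 q5~ 5.8
mat -8.4 35 -12.2 [-38.3 143.1] 1.7 q5~ 20.5
mat -8.4 45 -11.9 [-35.2 138.1] 0.0 q5~ 32.2
mat -8.4 60 -11.4 [-27.7 129.6] 0.0 q5~ 48.2
mat -8.4 90 -10.7 [ -9.7 112.5] 0.0 q5~ 77.1
mat 20 25 -30.6 [-27.1 140.5] 0.0 q5~ 45.9
mat 20 35 -27.9 [-28.5 137.4] 0.0 q5~ 45.1
mat 20 45 -24.7 [-27.8 133.6] 0.0 q5~ 47.5
mat 20 60 -19.6 [-23.7 126.9] 0.0 q5~ 55.1
mat 20 90 -10.7 [ -9.7 112.5] 0.0 q5~ 77.1
matup -8.4 25 -12.4 [-47.6 141.6] 7.0 q5~ 21.3
matup -8.4 35 -12.2 [-45.7 137.1] 0.0 q5~ 33.8
matup -8.4 45 -11.9 [-40.9 131.5] 0.0 q5~ 44.5
matup -8.4 60 -11.4 [-32.4 122.8] 0.0 q5~ 59.6
matup -8.4 90 -10.7 [-13.8 106.2] 0.0 q5~ 87.6
crock 0 25 47.0 [ -9.6 127.5] 0.0 q5~ 42.0
crock 0 35 45.0 [-11.2 124.7] 0.0 q5~ 40.6
crock 0 45 42.6 [-11. 121.] 0.0 q5~ 43.0
crock 0 60 38.7 [ -8.1
[... 921 characters left out ...]
.1] 0.0 q5~ 91.1
crockup 15 25 40.5 [-27.9 125.6] 0.0 q5~ 29.8
crockup 15 35 39.2 [-26.1 120.9] 0.0 q5~ 37.6
crockup 15 45 37.8 [-23.1 115.6] 0.0 q5~ 47.0
crockup 15 60 35.4 [-16.8 107.2] 0.0 q5~ 61.7
crockup 15 90 31.4 [-1.1 90.1] 0.0 q5~ 91.1
crockup 31 25 31.6 [-30.4 127.3] 0.0 q5~ 18.1
crockup 31 35 31.5 [-28.2 122.3] 0.0 q5~ 30.9
crockup 31 45 31.5 [-24.6 116.7] 0.0 q5~ 42.9
crockup 31 60 31.5 [-17.7 107.9] 0.0 q5~ 59.9
crockup 31 90 31.4 [-1.1 90.1] 0.0 q5~ 91.1
crockup 60 25 16.7 [-23.2 122.4] 0.0 q5~ 44.1
crockup 60 35 18.6 [-22.3 118.1] 0.0 q5~ 47.9
crockup 60 45 20.9 [-20.1 113.4] 0.0 q5~ 53.9
crockup 60 60 24.6 [-15.  105.7] 0.0 q5~ 65.3
crockup 60 90 31.4 [-1.1 90.1] 0.0 q5~ 91.1
```

```bash
cat > kin.py <<'E'
import numpy as np
from scipy.optimize import least_squares
from scipy.spatial.transform import Rotation as Ro
D=[([.19477,-.64612,.24291],[0,.001,-1],[-75.39,6.646,82.598,0,90.757]),([.55178,-.29893,.24344],[.001,.001,-1],[-30.81,.759,88.785,.08,90.456]),
([.57697,-.30487,.08356],[-.427,.066,-.902],[-26.83,23.43,80.24,-7.84,100.7]),([.5853,-.301,.0359],[-.418,.06,-.906],[-26.28,26.07,81.34,-7.58,96.45]),
([.5507,-.2164,.2034],[.185,-.027,-.982],[-25.38,-9.28,102.44,3.21,76.56]),([.5307,-.1565,.2033],[.539,-.079,-.839],[-23.05,-27.53,120.11,9.62,55.67])]
def fk(p,q,sg=1):
    a1,d1,L2,e,L3,Lt,off=p
    R1=Ro.from_euler("z",q[0],degrees=True); R2=R1*Ro.from_euler("y",q[1],degrees=True); R3=R2*Ro.from_euler("y",q[2],degrees=True)
    R4=R3*Ro.from_euler("z",sg*q[3],degrees=True); R5=R4*Ro.from_euler("y",q[4],degrees=True)
    return R1.apply([a1,0,d1])+R2.apply([0,0,L2])+R3.apply([e,0,L3])+R5.apply([off,0,Lt]), R5.apply([0,0,1])
def fit():
  best=None
  for sg in(1,-1):
    r=least_squares(lambda p:np.concatenate([np.r_[fk(p,q,sg)[0]-P,.3*(fk(p,q,sg)[1]-z)] for P,z,q in D]),[.1,.4,.46,0,.45,.3,0])
    print(sg,r.x.round(4),np.abs(r.fun).max(), np.array(r.fun).reshape(-1,6).round(3).tolist())
if __name__=="__main__": fit()
E
python3 kin.py
```

```text
1 [-0.009   0.1425  0.4347  0.0847  0.6409  0.2519  0.0106] 0.026002095814902343 [[-0.025, -0.005, 0.003, -0.0, -0.0, 0.0], [-0.013, -0.022, 0.002, -0.0, 0.0, 0.0], [-0.009, -0.02, 0.001, 0.0, -0.0, 0.0], [-0.011, -0.019, 0.0, -0.0, 0.0, -0.0], [-0.011, -0.024, -0.001, -0.0, -0.0, -0.0], [-0.01, -0.026, -0.006, -0.0, -0.0, 0.0]]
-1 [ 0.0521  0.2015  0.008   0.1456  0.5507 -0.1713 -0.0434] 0.0762660591879414 [[-0.031, 0.018, -0.001, -0.0, -0.0, 0.0], [0.004, -0.032, -0.004, -0.001, -0.001, 0.0], [0.007, -0.015, -0.01, 0.036, 0.072, 0.0], [-0.016, -0.005, 0.007, 0.035, 0.071, -0.0], [-0.0, -0.034, 0.006, -0.014, -0.03, -0.0], [-0.024, -0.029, 0.001, -0.033, -0.076, 0.0]]
```

```bash
sed -i 's/a1,d1,L2,e,L3,Lt,off=p/a1,d1,L2,e,L3,Lt,off,ly=p/; s/\[a1,0,d1\]/[a1,ly,d1]/; s/.45,.3,0\])/.45,.3,0,.02])/; s/for sg in(1,-1)/for sg in(1,)/; s/, np.array(r.fun).*tolist())/); best=r.x/' kin.py
sed -i '/best=r.x/a\  return best' kin.py
cat >> kin.py <<'E'
lo=np.array([-162,-47.5,4.2,-65,.7]); hi=np.array([162,125,143,245,171.8])
def ik(p,P,yaw,al,q0=(-10,-30,125,5,45)):
    z=np.array([np.cos(yaw)*np.cos(al),np.sin(yaw)*np.cos(al),-np.sin(al)])
    s=least_squares(lambda q:np.r_[fk(p,q)[0]-P,.3*(fk(p,q)[1]-z)],np.clip(q0,lo+1,hi-1),bounds=(lo,hi),x_scale=10); return s.x.round(1).tolist(),(np.abs(s.fun).max()*1000).round(1)
if __name__=="__main__":
    p=fit()
    for nm,P,ys in[("mat",[.5056,-.0952,.0965],[-40,-8.4,20]),("matup",[.5056,-.0952,.17],[-40,-8.4,20]),("crock",[.525,.32,.1],[0,31,60]),("crockup",[.525,.32,.21],[0,31,60])]:
        for y in ys:
            for al in[25,35,45]: print(nm,y,al,*ik(p,P,np.radians(y),np.radians(al),(P[1]*90,-30,125,0,45)))
E
python3 kin.py
```

```text
1 [ 1.400e-03  1.371e-01  4.591e-01  8.100e-02  6.185e-01  2.769e-01
 -4.000e-04  2.550e-02] 0.0004171214747405727
1 [ 1.400e-03  1.371e-01  4.591e-01  8.100e-02  6.185e-01  2.769e-01
 -4.000e-04  2.550e-02] 0.0004171214747405727
mat -40 25 [4.4, -32.6, 141.4, -65.0, 40.1] 24.7
mat -40 35 [4.3, -29.0, 138.6, -58.9, 41.9] 0.0
mat -40 45 [0.8, -28.3, 134.4, -41.0, 44.7] 0.0
mat -8.4 25 [-17.9, -34.4, 143.0, 39.2, 14.0] 29.5
mat -8.4 35 [-17.4, -38.1, 143.0, 19.5, 22.6] 5.6
mat -8.4 45 [-16.6, -35.8, 138.7, 10.8, 32.8] 0.0
mat 20 25 [-38.3, -26.4, 141.4, 76.7, 52.4] 0.0
mat 20 35 [-34.8, -28.2, 138.1, 60.5, 50.3] 0.0
mat 20 45 [-30.8, -27.7, 134.0, 44.7, 51.1] 0.0
matup -40 25 [6.5, -36.2, 138.6, -65.0, 45.2] 6.6
matup -40 35 [4.3, -34.9, 134.7, -50.8, 47.5] 0.0
matup -40 45 [0.8, -32.9, 130.0, -36.0, 51.8] 0.0
matup -8.4 25 [-18.2, -45.8, 143.0, 24.7, 21.6] 9.3
matup -8.4 35 [-17.5, -44.9, 139.8, 14.5, 31.2] 0.0
matup -8.4 45 [-16.6, -40.0, 133.9, 8.8, 41.7] 0.0
matup 20 25 [-38.3, -34.1, 138.3, 69.2, 55.6] 0.0
matup 20 35 [-34.9, -34.1, 134.3, 54.3, 55.6] 0.0
matup 20 45 [-30.8, -32.3
[... 223 characters left out ...]
rock 31 35 [27.8, -19.8, 132.2, 11.8, 12.9] 0.0
crock 31 45 [28.0, -18.0, 127.0, 4.8, 26.1] 0.0
crock 60 25 [10.9, -11.6, 130.5, 83.1, 43.6] 0.0
crock 60 35 [13.3, -13.2, 127.2, 63.6, 41.7] 0.0
crock 60 45 [16.2, -12.9, 123.0, 45.1, 43.7] 0.0
crockup 0 25 [45.1, -20.7, 124.6, -65.0, 43.5] 10.1
crockup 0 35 [43.7, -19.8, 121.1, -51.7, 46.1] 0.0
crockup 0 45 [41.0, -18.3, 116.4, -36.6, 51.1] 0.0
crockup 31 25 [27.6, -29.5, 131.7, 13.6, 13.2] 0.0
crockup 31 35 [27.8, -27.7, 126.5, 5.9, 26.3] 0.0
crockup 31 45 [28.0, -24.3, 120.7, 3.3, 38.6] 0.0
crockup 60 25 [10.9, -21.3, 126.2, 69.6, 47.0] 0.0
crockup 60 35 [13.3, -21.0, 122.0, 52.5, 48.6] 0.0
crockup 60 45 [16.2, -19.2, 117.1, 37.8, 53.0] 0.0
```

```bash
cat > plan.py <<'E'
from kin import *
from rig import robot
p=fit()
def full(q): 
    R1=Ro.from_euler("z",q[0],degrees=True)*Ro.from_euler("y",q[1]+q[2],degrees=True)*Ro.from_euler("z",q[3],degrees=True)*Ro.from_euler("y",q[4],degrees=True)*Ro.from_euler("z",q[5]+90,degrees=True)
    return fk(p,q)[0],R1
LO=np.array([-162,-47.5,4.2,-65,.7,-170]); HI=np.array([162,125.6,143,245,171.8,170])
def IK(P,R,q0):
    s=least_squares(lambda q:np.r_[full(q)[0]-P,.3*(full(q)[1]*R.inv()).as_rotvec()],np.clip(q0,LO+.1,HI-.1),bounds=(LO,HI),x_scale=10); return s.x,np.abs(s.fun).max()*1000
def Rt(yaw,al):
    y,a=np.radians([yaw,al]); z=np.array([np.cos(y)*np.cos(a),np.sin(y)*np.cos(a),-np.sin(a)]); Y=np.array([np.sin(y),-np.cos(y),0]); return Ro.from_matrix(np.c_[np.cross(Y,z),Y,z])
def go(q,P0,R0,P1,R1,n):
    """n equal rows; prints units per row and worst joints"""
    rv=(R1*R0.inv()).as_rotvec(); print("rows",n,"shift/row",((np.array(P1)-P0)/.04/n).round(3),"turn/row",(rv/.08/n).round(3))
    for i in range(1,n+1):
        qn,e=IK(P0+(np.array(P1)-P0)*i/n,Ro.from_rotvec(rv*i/n)*R0,q); 
        if i%3==0 or i==n: print("  ",qn.round(1).tolist(),"err",e.round(1),"dq",np.abs(qn-q).max().round(1))
        q=qn
    return q
def tcp(g,yaw,al): return np.array(g)-.006*Rt(yaw,al).apply([0,0,1])
E
cat > a.py <<'E'
from plan import *
s=robot.get_state(); P=np.array(s["tool_pos"]); R=Ro.from_matrix(s["eef_rot"]); q=np.array(s["joint_pos"])
print("fk err",full(q)[0]-P,np.degrees((full(q)[1]*R.inv()).magnitude()))
for yaw in(20,30):
    h=tcp([.511,-.096,.17],yaw,25); d=tcp([.511,-.096,.094],yaw,25); print(yaw,h,d)
    q1=go(q,P,R,h,Rt(yaw,25),12); q2=go(q1,h,Rt(yaw,25),d,Rt(yaw,25),3)
    c=tcp([.53,.322,.26],40,25); u=tcp([.511,-.096,.26],yaw,25)
    q3=go(q2,d,Rt(yaw,25),u,Rt(yaw,25),5); q4=go(q3,u,Rt(yaw,25),c,Rt(40,25),12); go(q4,c,Rt(40,25),tcp([.53,.322,.096],40,25),Rt(40,25),6)
E
python3 a.py
```

```text
1 [ 1.400e-03  1.371e-01  4.591e-01  8.100e-02  6.185e-01  2.769e-01
 -4.000e-04  2.550e-02] 0.0004171214747405727
fk err [-3.88253340e-05 -7.22121099e-05 -4.55118810e-06] 3.5981431949388385e-14
20 [ 0.5058901  -0.09785985  0.17253571] [ 0.5058901  -0.09785985  0.09653571]
rows 12 shift/row [-0.052  0.122 -0.064] turn/row [ 0.053 -0.586  0.508]
   [-26.5, -31.9, 125.8, 22.5, 50.7, 56.9] err 0.0 dq 5.6
   [-30.6, -34.8, 130.8, 38.3, 48.8, 38.2] err 0.0 dq 6.5
   [-34.8, -35.7, 134.9, 54.7, 50.7, 18.3] err 0.0 dq 6.6
   [-38.7, -34.0, 138.0, 69.1, 56.0, -0.4] err 0.0 dq 6.0
rows 3 shift/row [ 0.     0.    -0.633] turn/row [0. 0. 0.]
   [-38.7, -26.1, 141.2, 76.7, 52.7, -13.5] err 0.0 dq 4.7
rows 5 shift/row [0.   0.   0.83] turn/row [0. 0. 0.]
   [-38.7, -35.7, 136.6, 67.2, 57.1, 3.0] err 0.0 dq 4.9
   [-38.7, -39.1, 132.1, 62.9, 60.5, 11.3] err 0.0 dq 3.9
rows 12 shift/row [0.042 0.867 0.   ] turn/row [-0.     0.     0.364]
   [-24.2, -44.2, 134.7, 58.7, 53.4, 19.4] err 0.0 dq 5.1
   [-7.8, -44.5, 134.9, 53.0, 44.0, 28.2] err 0.0 dq 5.6
   [8.1, -39.7, 132.5, 46.9, 34.1, 36.4] err 0.0
[... 686 characters left out ...]
 [-41.8, -18.8, 136.3, 74.2, 63.5, -19.8] err 0.0 dq 3.9
rows 5 shift/row [0.   0.   0.83] turn/row [0. 0. 0.]
   [-41.8, -28.3, 132.3, 68.4, 67.8, -5.6] err 0.0 dq 4.3
   [-41.8, -32.0, 128.1, 65.6, 70.9, 2.1] err 0.0 dq 3.7
rows 12 shift/row [0.041 0.869 0.   ] turn/row [-0.     0.     0.182]
   [-27.8, -39.2, 132.2, 63.2, 61.9, 10.5] err 0.0 dq 5.1
   [-10.9, -41.8, 133.6, 58.2, 50.0, 20.4] err 0.0 dq 5.8
   [6.4, -38.9, 132.0, 51.0, 37.0, 31.1] err 0.0 dq 5.6
   [21.3, -31.4, 127.8, 41.9, 25.8, 42.9] err 0.0 dq 4.6
rows 6 shift/row [ 0.     0.    -0.683] turn/row [0. 0. 0.]
   [21.3, -26.5, 132.7, 60.2, 19.5, 23.1] err 0.0 dq 8.1
   [21.3, -18.4, 135.9, 94.1, 16.9, -12.4] err 0.0 dq 13.4
```

Emit:
play_rows(
  steps="-0.05 0.12 -0.06 0.1 -0.58 0.68;-0.05 0.12 -0.06 0.1 -0.58 0.68;-0.05 0.12 -0.06 0.1 -0.58 0.68;-0.05 0.12 -0.06 0.1 -0.58 0.68;-0.05 0.12 -0.06 0.1 -0.58 0.68",
)

```text
t: 6.3
tool_pos: [0.5208, -0.1327, 0.1913]
eef_rot: [[0.691, 0.128, 0.711], [0.055, -0.991, 0.125], [0.72, -0.047, -0.692]]
force: [-0.1, 0.1, -3.4]
gripper_width: 0.056
gripper_force: 40.0
```

Emit:
play_rows(
  steps="-0.05 0.12 -0.06 0.1 -0.58 0.68;-0.05 0.12 -0.06 0.1 -0.58 0.68;-0.05 0.12 -0.06 0.1 -0.58 0.68;-0.05 0.12 -0.06 0.1 -0.58 0.68;-0.05 0.12 -0.06 0.1 -0.58 0.68",
)

```text
t: 6.72
tool_pos: [0.5108, -0.1088, 0.1794]
eef_rot: [[0.473, 0.399, 0.786], [0.183, -0.917, 0.355], [0.862, -0.024, -0.507]]
force: [-0.1, -0.3, -3.2]
gripper_width: 0.0561
gripper_force: 40.0
```

```bash
cat > b.py <<'E'
from plan import *
import sys
g=list(map(float,sys.argv[1:4])); yaw,al,n=float(sys.argv[4]),float(sys.argv[5]),int(sys.argv[6])
s=robot.get_state(); P=np.array(s["tool_pos"]); R=Ro.from_matrix(s["eef_rot"]); q=np.array(s["joint_pos"])
z=R.apply([0,0,1]); print(s["t"],"yaw",np.degrees(np.arctan2(z[1],z[0])),"al",np.degrees(np.arcsin(-z[2])),"yz",R.as_matrix()[2,1],"grasp",(P+.006*z).round(4),q.round(1),"F",np.round(s["force"],1),"w",s["gripper_width"])
go(q,P,R,tcp(g,yaw,al),Rt(yaw,al),n)
E
python3 b.py .511 -.096 .15 30 25 2 |tail -n +2
```

```text
-4.000e-04  2.550e-02] 0.0004171214747405727
6.7167 yaw 24.307867354576704 al 30.435155225013435 yz -0.023877327686998212 grasp [ 0.5155 -0.1067  0.1763] [-39.4 -29.9 132.6  62.1  61.    3.5] F [-0.1 -0.3 -3.2] w 0.05612282919155576
rows 2 shift/row [-0.056  0.127 -0.335] turn/row [ 0.134 -0.598  0.701]
   [-41.8, -24.7, 134.4, 70.6, 65.9, -11.4] err 0.0 dq 7.4
```

Emit:
play_rows(
  steps="-0.06 0.13 -0.33 0.13 -0.6 0.7;-0.06 0.13 -0.33 0.13 -0.6 0.7;0 0 0 0 0 0;0 0 0 0 0 0",
)

```text
t: 7.05
tool_pos: [0.5061, -0.099, 0.1519]
eef_rot: [[0.373, 0.496, 0.784], [0.208, -0.868, 0.45], [0.904, -0.005, -0.427]]
force: [0.3, 0.5, -3.4]
gripper_width: 0.0556
gripper_force: 40.0
```

```bash
python3 b.py .511 -.096 .12 30 25 1 |tail -n +3
python3 - <<'E'
from h import *
im,d=optics.snapshot("side"); m=optics.camera_model("side"); cv2.imwrite("pics/s2.png",cv2.resize(im[80:290,200:480],(800,600),interpolation=cv2.INTER_CUBIC))
hsv=cv2.cvtColor(im,cv2.COLOR_BGR2HSV); g=cv2.inRange(hsv,(45,120,60),(75,255,255))>0
P=cloud(m,d,g); P=P[(np.hypot(P[:,0]-.511,P[:,1]+.096)<.09)&(P[:,2]>.03)]; print(len(P),P.min(0),P.max(0))
from scipy.optimize import least_squares
zm=P[:,2].mean()
def f(p):
    a=np.array([p[2],p[3],1]); a/=np.linalg.norm(a); v=P-[p[0],p[1],zm]; return np.linalg.norm(np.cross(v,a),axis=1)-.028
r=least_squares(f,[.511,-.096,0,0],loss="soft_l1",f_scale=.002); print("axis at z",zm,r.x[:2],"lean deg",np.degrees(r.x[2:]),np.abs(r.fun).mean())
E
```

```text
7.05 yaw 29.851503165979373 al 25.302674387115445 yz -0.004605585460647155 grasp [ 0.5108 -0.0963  0.1493] [-41.8 -24.8 134.4  70.3  65.7 -10.8] F [ 0.3  0.5 -3.4] w 0.055635734808542524
rows 1 shift/row [ 0.005  0.008 -0.734] turn/row [-0.017 -0.086  0.059]
   [-41.8, -21.7, 135.6, 72.5, 64.5, -15.8] err 0.0 dq 4.9
259 [ 0.48394147 -0.11079332  0.0727772 ] [ 0.52902291 -0.06360977  0.16550988]
axis at z 0.10916169557979943 [ 0.51137535 -0.09519095] lean deg [-4.4011224   2.73122987] 0.0019210879460974117
```

View pics/s2.png

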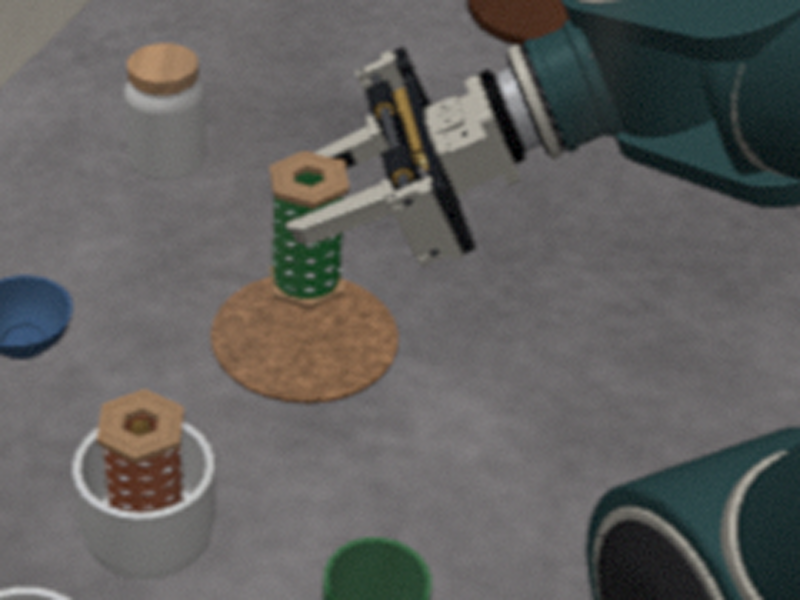

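The spool hangs upright at (307, 230) above the mat, held near its top by the fingers. I'll lower it onto the mat.

Emit:
play_rows(
  steps="0 0 -0.5 0 -0.07 0.03;0 0 -0.5 0 0 0;0 0 -0.3 0 0 0;0 0 0 0 0 0",
)

```text
t: 7.43
tool_pos: [0.5062, -0.0983, 0.1]
eef_rot: [[0.366, 0.5, 0.785], [0.211, -0.866, 0.453], [0.906, -0.0, -0.423]]
force: [-0.1, 0.9, -3.9]
gripper_width: 0.0559
gripper_force: 40.0
```

```bash
python3 b.py .511 -.096 .094 30 25 1 |tail -n +3
```

```text
7.4333 yaw 29.969065209050434 al 25.00104236852328 yz -5.92018657679938e-05 grasp [ 0.511  -0.0956  0.0975] [-41.8 -19.2 136.2  73.9  63.6 -19.2] F [-0.1  0.9 -3.9] w 0.05588462702817994
rows 1 shift/row [ 0.001 -0.01  -0.088] turn/row [-0.001 -0.001  0.007]
   [-41.8, -18.8, 136.3, 74.2, 63.5, -19.8] err 0.0 dq 0.6
```

Emit:
play_rows(
  steps="0 0 -0.05 0 0 0;0 0 0 0 0 0",
)

```text
t: 7.6
tool_pos: [0.5069, -0.0989, 0.1007]
eef_rot: [[0.363, 0.5, 0.787], [0.213, -0.866, 0.452], [0.907, 0.003, -0.42]]
force: [0.6, 0.6, -2.5]
gripper_width: 0.0559
gripper_force: 40.0
```

Emit:
play_rows(
  steps="0 0 -0.05 0 0 0;0 0 0 0 0 0",
)

```text
t: 7.77
tool_pos: [0.5067, -0.0988, 0.098]
eef_rot: [[0.362, 0.5, 0.787], [0.213, -0.866, 0.453], [0.907, 0.003, -0.42]]
force: [-1.1, 0.2, -4.5]
gripper_width: 0.0558
gripper_force: 40.0
```

Emit:
play_rows(
  steps="0 0 -0.03 0 0 0;0 0 0 0 0 0",
)

```text
t: 7.93
tool_pos: [0.5065, -0.0988, 0.0963]
eef_rot: [[0.363, 0.5, 0.786], [0.212, -0.866, 0.453], [0.907, 0.002, -0.42]]
force: [0.4, -0.3, -3.0]
gripper_width: 0.0559
gripper_force: 40.0
```

Emit:
play_rows(
  steps="0 0 -0.03 0 0 0;0 0 0 0 0 0",
)

```text
t: 8.1
tool_pos: [0.5069, -0.0989, 0.0961]
eef_rot: [[0.361, 0.5, 0.787], [0.211, -0.866, 0.453], [0.908, 0.002, -0.418]]
force: [-1.6, 1.3, 6.9]
gripper_width: 0.0558
gripper_force: 40.0
```

Emit:
play_rows(
  steps="0 0 -0.03 0 0 0;0 0 0 0 0 0",
)

```text
t: 8.27
tool_pos: [0.5073, -0.0989, 0.096]
eef_rot: [[0.36, 0.5, 0.788], [0.211, -0.866, 0.454], [0.909, 0.003, -0.417]]
force: [-6.0, 0.9, 14.7]
gripper_width: 0.0558
gripper_force: 40.0
```

Emit:
play_rows(
  steps="0 0 0 0 0 0;0 0 0 0 0 0",
)

```text
t: 8.43
tool_pos: [0.5073, -0.099, 0.096]
eef_rot: [[0.36, 0.5, 0.788], [0.211, -0.866, 0.454], [0.909, 0.003, -0.417]]
force: [-5.6, 0.3, 15.0]
gripper_width: 0.0558
gripper_force: 40.0
```

Emit:
play_rows(
  steps="0 0 0.03 0 0 0;0 0 0 0 0 0",
)

```text
t: 8.6
tool_pos: [0.5069, -0.0989, 0.0961]
eef_rot: [[0.362, 0.5, 0.787], [0.211, -0.866, 0.453], [0.908, 0.003, -0.419]]
force: [-0.8, 0.5, 7.8]
gripper_width: 0.0562
gripper_force: 40.0
```

Emit:
play_rows(
  steps="0 0 0 0 0 0;0 0 0 0 0 0;0 0 0 0 0 0;0 0 0 0 0 0;0 0 0 0 0 0",
  claw=1,
)

```text
t: 9.02
tool_pos: [0.5064, -0.0986, 0.0947]
eef_rot: [[0.363, 0.5, 0.786], [0.212, -0.866, 0.453], [0.907, 0.002, -0.42]]
force: [-0.2, -0.2, 0.0]
gripper_width: 0.0845
gripper_force: 0.0
```

Emit:
play_rows(
  steps="0 0 0 0 0 0;0 0 0 0 0 0;0 0 0 0 0 0;0 0 0 0 0 0;0 0 0 0 0 0",
)

```text
t: 9.43
tool_pos: [0.5064, -0.0987, 0.0948]
eef_rot: [[0.363, 0.5, 0.786], [0.212, -0.866, 0.453], [0.907, 0.002, -0.42]]
force: [-0.3, -0.9, 0.8]
gripper_width: 0.0929
gripper_force: 0.0
```

```bash
python3 b.py .511 -.096 .094 30 25 1 |tail -n +3
cat > ax.py <<'E'
from h import *
from scipy.optimize import least_squares
def axis(cx,cy,zmin,name=None):
    for cam in["side","top"]:
        im,d=optics.snapshot(cam); m=optics.camera_model(cam)
        if name: cv2.imwrite(f"pics/{name}_{cam}.png",im)
        hsv=cv2.cvtColor(im,cv2.COLOR_BGR2HSV); g=cv2.inRange(hsv,(45,120,40),(75,255,255))>0
        A=cloud(m,d,np.ones_like(g)); A=A[(np.hypot(A[:,0]-cx,A[:,1]-cy)<.05)]
        P=cloud(m,d,g); P=P[(np.hypot(P[:,0]-cx,P[:,1]-cy)<.06)&(P[:,2]>zmin)]
        T=A[(A[:,2]>A[:,2].max()-.25)&(A[:,2]<.13)]; print(cam,"n",len(P),"zhist",np.histogram(T[:,2],bins=np.arange(0,.135,.01))[0])
        if len(P)<60: continue
        zm=P[:,2].mean()
        def f(p):
            a=np.array([p[2],p[3],1]); a/=np.linalg.norm(a); v=P-[p[0],p[1],zm]; return np.linalg.norm(np.cross(v,a),axis=1)-.028
        r=least_squares(f,[cx,cy,0,0],loss="soft_l1",f_scale=.002); r0=least_squares(lambda p:f(np.r_[p,0,0]),[cx,cy],loss="soft_l1",f_scale=.002)
        print(" axis at z",zm,r.x[:2],"lean",np.degrees(r.x[2:]),"vertical fit",r0.x)
if __name__=="__main__":
    import sys; axis(.511,-.096,.02,sys.argv[1] if len(sys.argv)>1 else None)
E
python3 ax.py rel
python3 - <<'E'
import cv2;cv2.imwrite("pics/rel_c.png",cv2.resize(cv2.imread("pics/rel_side.png")[80:290,200:480],(800,600),interpolation=cv2.INTER_CUBIC))
E
```

```text
9.4333 yaw 29.95610310986883 al 24.857759043223833 yz 0.0018812697201985584 grasp [ 0.5111 -0.0959  0.0923] [-41.9 -18.5 136.4  74.5  63.5 -20.3] F [-0.3 -0.9  0.8] w 0.09292881998613109
rows 1 shift/row [-0.003 -0.001  0.042] turn/row [ 0.005  0.039 -0.001]
   [-41.8, -18.8, 136.3, 74.2, 63.5, -19.8] err 0.0 dq 0.5
side n 227 zhist [445 111  68  71  67  39  21  31  67  83 117 370   1]
 axis at z 0.06516383029912096 [ 0.51286259 -0.09535129] lean [-0.58107983  0.94899426] vertical fit [ 0.51293572 -0.09539615]
top n 89 zhist [387  45  15  16  19  18  17  15  24  25  38 374   3]
 axis at z 0.06356990364018725 [ 0.49757766 -0.10715   ] lean [-4.64886283  8.57158908] vertical fit [ 0.51279026 -0.07850628]
```

View pics/rel_c.png

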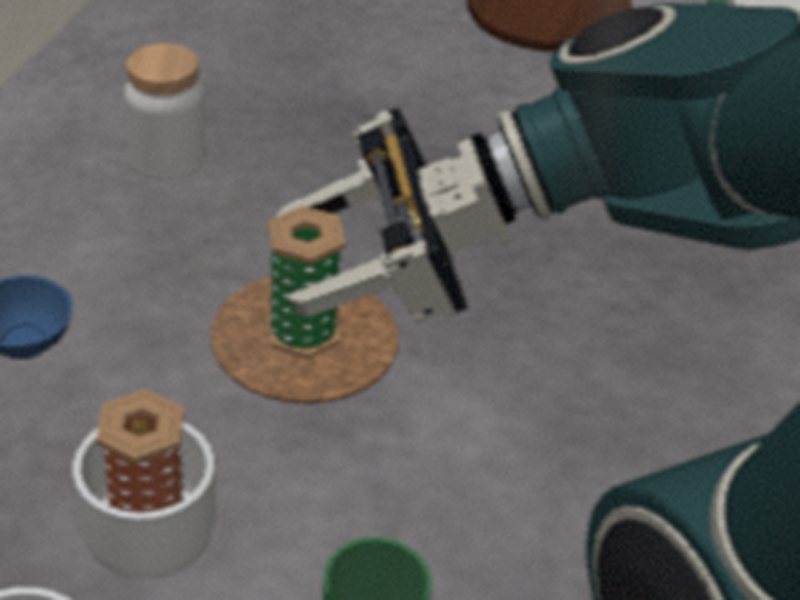

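The spool stands free on the mat at (305, 290), with its base on the cork near the middle and both fingers clear. I'll re-grip it near the top and measure the spindle.

Emit:
play_rows(
  steps="0.02 0 0.05 0 0.03 0;0 0 0 0 0 0",
)

```text
t: 9.7
tool_pos: [0.5074, -0.0988, 0.0973]
eef_rot: [[0.365, 0.5, 0.785], [0.212, -0.866, 0.453], [0.906, 0.001, -0.422]]
force: [1.2, -0.9, 0.7]
gripper_width: 0.093
gripper_force: 0.0
```

Emit:
play_rows(
  steps="0 0 0 0 0 0;0 0 0 0 0 0;0 0 0 0 0 0;0 0 0 0 0 0;0 0 0 0 0 0",
  claw=0,
  squeeze=40,
)

```text
t: 10.12
tool_pos: [0.5072, -0.0987, 0.0968]
eef_rot: [[0.365, 0.5, 0.785], [0.212, -0.866, 0.453], [0.906, 0.001, -0.422]]
force: [0.1, -0.1, -0.1]
gripper_width: 0.0642
gripper_force: 0.0
```

Emit:
play_rows(
  steps="0 0 0 0 0 0;0 0 0 0 0 0;0 0 0 0 0 0;0 0 0 0 0 0",
)

```text
t: 10.45
tool_pos: [0.5073, -0.0988, 0.0969]
eef_rot: [[0.365, 0.5, 0.785], [0.212, -0.866, 0.453], [0.906, 0.001, -0.422]]
force: [2.2, -1.3, -0.7]
gripper_width: 0.0559
gripper_force: 40.0
```

```bash
python3 b.py .511 -.096 .26 30 25 5 |tail -n +3; python3 ax.py
python3 - <<'E'
from h import *
from scipy.optimize import least_squares
from scipy.spatial.transform import Rotation as Ro
for cam in["side","top"]:
    im,d=optics.snapshot(cam); m=optics.camera_model(cam)
    A=cloud(m,d,np.ones_like(d,bool)); A=A[np.hypot(A[:,0]-.53,A[:,1]-.322)<.07]
    S=A[(A[:,2]>.082)&(A[:,2]<.125)&(np.hypot(A[:,0]-.53,A[:,1]-.322)<.02)]
    r=least_squares(lambda p:np.hypot(S[:,0]-p[0],S[:,1]-p[1])-.007,[.53,.322],loss="soft_l1",f_scale=.001); print(cam,"spindle",len(S),r.x,S[:,2].max(),S.mean(0))
    rim=A[(A[:,2]>.071)&(A[:,2]<.079)&(np.hypot(A[:,0]-.53,A[:,1]-.322)>.04)]
    r=least_squares(lambda p:np.hypot(rim[:,0]-p[0],rim[:,1]-p[1])-.048,[.53,.322],loss="soft_l1",f_scale=.001); print(" rim",len(rim),r.x)
    # colour-based spindle: centre line in the image, against projection of a vertical line
    hsv=cv2.cvtColor(im,cv2.COLOR_BGR2HSV); g=cv2.inRange(hsv,(8,90,20),(35,255,255))
    pr=project(m,[.53,.322,.08])[0]; k=np.zeros_like(g); cv2.circle(k,tuple(int(v) for v in pr),32,255,-1); g&=k
    rr,cc=np.nonzero(g); px=np.c_[cc,rr].astype(float); lo,hi=project(m,[[.53,.322,.008],[.53,.322,.123]])
    print(" px",len(px),px.mean(0),"expected ends",lo,hi,"bbox",px.min(0),px.max(0))
    def f(p):
        a,b=project(m,[[p[0],p[1],.008],[p[0],p[1],.123]]); c=px.mean(0)-(a+b)/2; return c
    r=least_squares(f,[.53,.322]); print(" by colour centroid",r.x)
E
```

```text
10.45 yaw 29.969686372209633 al 24.976545335792174 yz 0.0008849644756349639 grasp [ 0.512  -0.0961  0.0944] [-41.8 -18.6 136.2  74.2  63.4 -19.8] F [ 2.2 -1.3 -0.7] w 0.05594883414457473
rows 5 shift/row [-0.005  0.     0.828] turn/row [0.001 0.002 0.   ]
   [-41.8, -28.2, 132.2, 68.4, 67.8, -5.7] err 0.0 dq 4.3
   [-41.8, -32.0, 128.1, 65.6, 70.9, 2.1] err 0.0 dq 3.7
side n 223 zhist [450 114  67  74  72  76  76  32  38  98 165 475  26]
 axis at z 0.0537283390229095 [ 0.51273066 -0.09457334] lean [-4.86317931  1.74275409] vertical fit [ 0.51343513 -0.09473142]
top n 62 zhist [348  23   8   9  11  11  12  12  12  59  87 475  18]
 axis at z 0.06609313313906684 [ 0.50263602 -0.08350676] lean [-7.95738793 -7.49503467] vertical fit [ 0.50403021 -0.08157696]
side spindle 119 [0.5314126  0.32585716] 0.12354202233360848 [0.52799146 0.33007312 0.10338288]
 rim 534 [0.52979201 0.32766745]
 px 196 [206.00510204 308.42346939] expected ends [211.58081745 326.02334646] [205.11785966 289.50070863] bbox [201. 292.] [211. 326.]
 by colour centroid [0.53316239 0.32512036]
top spindle 37 [0.53214078 0.32517034] 0.12189485106156155 [0.52970211 0.32060821 0.10389902]
 rim 242 [0.53074239 0.32343001]
 px 72 [152.         216.31944444] expected ends [159.25742008 220.28979085] [145.14825209 212.62110915] bbox [144. 211.] [160. 221.]
 by colour centroid [0.53037668 0.32256505]
```

Emit:
play_rows(
  steps="0 0 0.5 0 0 0;0 0 0.83 0 0 0;0 0 0.9 0 0 0;0 0 0.9 0 0 0;0 0 0.9 0 0 0",
)

```text
t: 11.07
tool_pos: [0.5066, -0.0982, 0.2591]
eef_rot: [[0.366, 0.5, 0.784], [0.212, -0.866, 0.453], [0.906, 0.0, -0.423]]
force: [1.9, -0.3, -2.1]
gripper_width: 0.056
gripper_force: 40.0
```

Emit:
play_rows(
  steps="0.04 0.6 0 0 0 0.18;0.04 0.87 0 0 0 0.18;0.04 0.87 0 0 0 0.18;0.04 0.87 0 0 0 0.18;0.04 0.87 0 0 0 0.18",
)

```text
t: 11.48
tool_pos: [0.5146, 0.0659, 0.2575]
eef_rot: [[0.349, 0.561, 0.75], [0.238, -0.828, 0.509], [0.906, 0.001, -0.423]]
force: [1.2, -0.2, -3.5]
gripper_width: 0.0557
gripper_force: 40.0
```

Emit:
play_rows(
  steps="0.04 0.87 0 0 0 0.18;0.04 0.87 0 0 0 0.18;0.04 0.87 0 0 0 0.18;0.04 0.87 0 0 0 0.18;0.04 0.87 0 0 0 0.18",
)

```text
t: 11.9
tool_pos: [0.5224, 0.2406, 0.2577]
eef_rot: [[0.331, 0.621, 0.711], [0.263, -0.784, 0.562], [0.907, 0.001, -0.422]]
force: [1.7, -0.2, -2.4]
gripper_width: 0.0561
gripper_force: 40.0
```

```bash
python3 b.py .530 .324 .255 40 25 3 |tail -n +3
```

```text
11.9 yaw 38.344058924084614 al 24.97335199623757 yz 0.0008340304336609261 grasp [0.5266 0.244  0.2552] [ 10.2 -37.1 131.5  50.   33.9  32.5] F [ 1.7 -0.2 -2.4] w 0.05611395825790336
rows 3 shift/row [ 0.029  0.666 -0.001] turn/row [0.001 0.004 0.119]
   [21.6, -31.0, 128.1, 42.3, 25.2, 42.5] err 0.0 dq 3.5
```

Emit:
play_rows(
  steps="0.03 0.67 0 0 0 0.12;0.03 0.67 0 0 0 0.12;0.03 0.66 0 0 0 0.12;0 0 -0.5 0 0 0;0 0 0 0 0 0",
)

```text
t: 12.32
tool_pos: [0.5252, 0.3199, 0.2332]
eef_rot: [[0.327, 0.644, 0.691], [0.275, -0.765, 0.583], [0.904, -0.001, -0.427]]
force: [-0.8, -0.3, -5.3]
gripper_width: 0.0559
gripper_force: 40.0
```

```bash
python3 b.py .530 .324 .096 40 25 10 |tail -n +3
python3 - <<'E'
from h import *
from ax import axis
axis(.53,.325,.13,"over")
im=cv2.imread("pics/over_side.png"); im2=cv2.imread("pics/over_top.png")
a=cv2.resize(im[200:360,130:290],(400,400),interpolation=cv2.INTER_CUBIC); b=cv2.resize(im2[150:270,90:210],(400,400),interpolation=cv2.INTER_CUBIC)
cv2.imwrite("pics/over.png",np.hstack([a,b]))
E
```

```text
12.3167 yaw 40.14115696049582 al 25.30520057172309 yz -0.0009163133872766016 grasp [0.5293 0.3234 0.2307] [ 21.4 -30.  129.6  46.2  23.7  38.1] F [-0.8 -0.3 -5.3] w 0.05591687279079522
rows 10 shift/row [ 0.002  0.002 -0.337] turn/row [ 0.003 -0.006 -0.003]
   [21.5, -27.4, 132.0, 55.7, 20.4, 27.9] err 0.0 dq 3.8
   [21.6, -24.0, 133.9, 69.5, 17.9, 13.4] err 0.0 dq 5.4
   [21.6, -19.9, 135.4, 87.8, 16.6, -5.7] err 0.0 dq 6.7
   [21.6, -18.3, 135.8, 94.4, 16.7, -12.6] err 0.0 dq 6.9
side n 500 zhist [  0 223 162 185 193 166 153 336  25  27  25   1   0]
 axis at z 0.19321713967626783 [0.52672125 0.32532204] lean [-12.53316243   3.3984325 ] vertical fit [0.52962738 0.32457368]
top n 162 zhist [ 0  6  3  9  4 13  8 21  0  0  0  0  0]
 axis at z 0.2192505768397276 [0.53842393 0.30782096] lean [ 3.99978975 -9.54969958] vertical fit [0.53812938 0.30635056]
```

View pics/over.png

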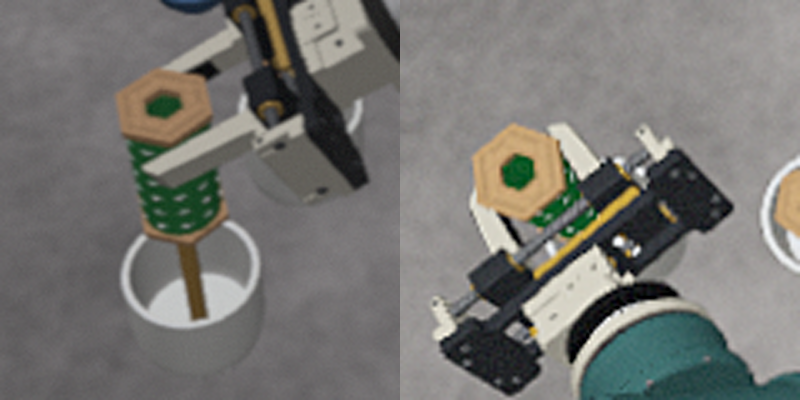

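The spool hangs just above the spindle: in the left half its bottom is at (185, 230) and the spindle runs from there to (198, 318). I'll check its lean from the top face before lowering.

Run:
```python
from h import *
for cam in["side","top"]:
    im,d=optics.snapshot(cam); m=optics.camera_model(cam); hsv=cv2.cvtColor(im,cv2.COLOR_BGR2HSV)
    w=cv2.inRange(hsv,(5,60,90),(25,200,255))>0
    P=cloud(m,d,w); P=P[(np.hypot(P[:,0]-.53,P[:,1]-.325)<.045)&(P[:,2]>.225)&(P[:,2]<.275)]
    for _ in range(4):
        c=np.linalg.lstsq(np.c_[P[:,:2]-[.53,.325],np.ones(len(P))],P[:,2],rcond=None)[0]; e=P[:,2]-(P[:,:2]-[.53,.325])@c[:2]-c[2]; P=P[np.abs(e)<max(.003,2*e.std())] 
    h=cv2.minAreaRect((P[:,:2]*1000).astype(np.float32)); cc=cv2.minEnclosingCircle((P[:,:2]*1000).astype(np.float32))
    print(cam,len(P),"lean",np.degrees(-c[:2]),"z",c[2],"rect",h,"circ",cc)
    # predicted vs seen: top and bottom centre for vertical spool at (x,y)
    for nm,z in[("top",.2523),("bot",.1423),("tip",.123),("floor",.008)]: print(nm,project(m,[.53,.3245,z])[0].round(1))
    g=cv2.inRange(hsv,(45,120,40),(75,255,255)); cnt,lab,st,cen=cv2.connectedComponentsWithStats(g); o=np.argsort(-st[1:,4])[:3]+1; print([ (st[i].tolist(),cen[i].round(1).tolist()) for i in o])
```

```text
side 741 lean [0.05531271 0.27869988] z 0.256235549796303 rect ((531.32958984375, 323.54766845703125), (57.6128044128418, 66.83924865722656), 40.647743225097656) circ ((531.3611450195312, 323.57470703125), 33.41971969604492)
top [195.6 241.3]
bot [203.2 283.8]
tip [204.4 290.5]
floor [210.9 327. ]
[([314, 289, 34, 37, 789], [328.4, 306.7]), ([182, 255, 35, 36, 436], [199.8, 276.4]), ([189, 237, 12, 7, 63], [194.6, 240.0])]
top 480 lean [-0.17403308  0.14024178] z 0.2560240514187619 rect ((531.2216796875, 320.97784423828125), (58.20263671875, 64.45938873291016), 39.39124298095703) circ ((531.6077880859375, 321.62451171875), 33.2437744140625)
top [123.8 201.6]
bot [141.5 211.2]
tip [144.2 212.6]
floor [158.4 220.3]
[([0, 328, 10, 26, 124], [4.2, 343.6]), ([0, 311, 9, 20, 95], [2.7, 320.1]), ([121, 196, 9, 10, 73], [125.0, 200.4])]
```

Top face is level to within 0.3°, and the axis is about 2.5 mm short in y, so I'll correct that and lower.

Emit:
play_rows(
  steps="0 0.07 -0.1 0 0 0;0 0 -0.3 0 0 0;0 0 -0.35 0 0 0;0 0 -0.35 0 0 0;0 0 0 0 0 0",
)

```text
t: 12.93
tool_pos: [0.5264, 0.3206, 0.1912]
eef_rot: [[0.326, 0.641, 0.695], [0.272, -0.768, 0.58], [0.905, -0.0, -0.425]]
force: [-0.9, 0.1, -4.1]
gripper_width: 0.056
gripper_force: 40.0
```

```bash
python3 b.py .530 .3263 .105 40 25 8 |tail -n +3
```

```text
12.9333 yaw 39.86598378228729 al 25.135362966191607 yz -0.0001258462156007445 grasp [0.5305 0.3241 0.1887] [ 21.6 -27.1 132.   56.1  20.   27.6] F [-0.9  0.1 -4.1] w 0.055987973800984206
rows 8 shift/row [-0.002  0.007 -0.262] turn/row [ 0.002 -0.003  0.004]
   [21.8, -24.5, 133.5, 66.7, 17.9, 16.4] err 0.0 dq 4.0
   [21.9, -21.5, 134.7, 80.2, 16.6, 2.4] err 0.0 dq 5.0
   [21.9, -19.2, 135.4, 90.4, 16.3, -8.3] err 0.0 dq 5.4
```

Emit:
play_rows(
  steps="0 0.04 -0.25 0 0 0;0 0 -0.25 0 0 0;0 0 -0.25 0 0 0;0 0 -0.25 0 0 0;0 0 0 0 0 0",
)

```text
t: 13.35
tool_pos: [0.5267, 0.3225, 0.153]
eef_rot: [[0.325, 0.641, 0.695], [0.272, -0.767, 0.581], [0.906, 0.0, -0.423]]
force: [0.1, 0.1, -5.1]
gripper_width: 0.0557
gripper_force: 40.0
```

Emit:
play_rows(
  steps="0 0 -0.25 0 0 0;0 0 -0.25 0 0 0;0 0 -0.2 0 0 0;0 0 0 0 0 0;0 0 0 0 0 0",
)

```text
t: 13.77
tool_pos: [0.5272, 0.3229, 0.127]
eef_rot: [[0.323, 0.641, 0.696], [0.271, -0.767, 0.581], [0.907, 0.001, -0.422]]
force: [0.7, 0.2, -3.6]
gripper_width: 0.0558
gripper_force: 40.0
```

```bash
python3 b.py .530 .3263 .0963 40 25 5 |tail -n +3
```

```text
13.7667 yaw 39.87170385616463 al 24.94731123595325 yz 0.0005079111040254269 grasp [0.5314 0.3264 0.1245] [ 21.9 -21.1 134.7  81.4  16.5   1.1] F [ 0.7  0.2 -3.6] w 0.055830857553711255
rows 5 shift/row [-0.007 -0.    -0.141] turn/row [-0.001  0.003  0.005]
   [21.9, -19.4, 135.3, 89.3, 16.3, -7.1] err 0.0 dq 2.8
   [21.9, -18.1, 135.6, 94.7, 16.4, -12.7] err 0.0 dq 2.8
```

Emit:
play_rows(
  steps="-0.03 0 -0.15 0 0 0;0 0 -0.15 0 0 0;0 0 -0.15 0 0 0;0 0 -0.1 0 0 0;0 0 0 0 0 0",
)

```text
t: 14.18
tool_pos: [0.5258, 0.323, 0.1046]
eef_rot: [[0.323, 0.641, 0.696], [0.271, -0.767, 0.581], [0.907, 0.001, -0.422]]
force: [-0.5, -0.0, -3.6]
gripper_width: 0.0559
gripper_force: 40.0
```

Emit:
play_rows(
  steps="0 0 -0.05 0 0 0;0 0 0 0 0 0;0 0 0 0 0 0",
)

```text
t: 14.43
tool_pos: [0.5258, 0.323, 0.1027]
eef_rot: [[0.323, 0.642, 0.696], [0.271, -0.767, 0.581], [0.907, 0.001, -0.422]]
force: [0.6, 0.5, -3.1]
gripper_width: 0.056
gripper_force: 40.0
```

Emit:
play_rows(
  steps="0 0 -0.04 0 0 0;0 0 0 0 0 0;0 0 0 0 0 0",
)

```text
t: 14.68
tool_pos: [0.5256, 0.3229, 0.1005]
eef_rot: [[0.324, 0.642, 0.696], [0.271, -0.767, 0.581], [0.906, 0.001, -0.422]]
force: [-0.1, 0.4, -3.7]
gripper_width: 0.0559
gripper_force: 40.0
```

Emit:
play_rows(
  steps="0 0 -0.03 0 0 0;0 0 0 0 0 0;0 0 0 0 0 0",
)

```text
t: 14.93
tool_pos: [0.5256, 0.3229, 0.0992]
eef_rot: [[0.324, 0.642, 0.696], [0.271, -0.767, 0.581], [0.906, 0.001, -0.422]]
force: [0.0, 0.5, -3.1]
gripper_width: 0.0562
gripper_force: 40.0
```

Emit:
play_rows(
  steps="0 0 -0.03 0 0 0;0 0 0 0 0 0;0 0 0 0 0 0",
)

```text
t: 15.18
tool_pos: [0.5259, 0.3231, 0.0988]
eef_rot: [[0.323, 0.642, 0.696], [0.271, -0.767, 0.582], [0.907, 0.001, -0.421]]
force: [-1.5, -1.9, 3.5]
gripper_width: 0.0561
gripper_force: 40.0
```

Emit:
play_rows(
  steps="0 0 -0.01 0 0 0;0 0 0 0 0 0",
)

```text
t: 15.35
tool_pos: [0.5261, 0.3232, 0.0988]
eef_rot: [[0.322, 0.642, 0.696], [0.27, -0.767, 0.582], [0.907, 0.001, -0.421]]
force: [-2.5, -2.5, 7.6]
gripper_width: 0.0559
gripper_force: 40.0
```

Emit:
play_rows(
  steps="0 0 0 0 0 0;0 0 0 0 0 0;0 0 0 0 0 0;0 0 0 0 0 0;0 0 0 0 0 0",
  claw=1,
)

```text
t: 15.77
tool_pos: [0.5255, 0.3229, 0.0974]
eef_rot: [[0.324, 0.642, 0.695], [0.272, -0.767, 0.581], [0.906, 0.001, -0.423]]
force: [-0.1, -0.1, 0.1]
gripper_width: 0.0845
gripper_force: 0.0
```

Emit:
play_rows(
  steps="0 0 0 0 0 0;0 0 0 0 0 0;0 0 0 0 0 0;0 0 0 0 0 0;0 0 0 0 0 0",
)

```text
t: 16.18
tool_pos: [0.5256, 0.3229, 0.0976]
eef_rot: [[0.324, 0.641, 0.696], [0.271, -0.767, 0.581], [0.906, 0.001, -0.422]]
force: [0.6, 0.1, 0.1]
gripper_width: 0.0931
gripper_force: 0.0
```

```bash
cat > fin.py <<'E'
from h import *
import sys
s=robot.get_state(); print(s["t"],s["force"],s["gripper_width"])
out=[]
for cam in["side","top"]:
    im,d=optics.snapshot(cam); m=optics.camera_model(cam); hsv=cv2.cvtColor(im,cv2.COLOR_BGR2HSV)
    w=cv2.inRange(hsv,(5,60,90),(25,200,255))>0
    for nm,c0 in[("spare",(.53,.325)),("full",(.53,.143))]:
        P=cloud(m,d,w); P=P[(np.hypot(P[:,0]-c0[0],P[:,1]-c0[1])<.045)&(P[:,2]>.1)&(P[:,2]<.14)]
        if len(P)<50: print(cam,nm,"few"); continue
        c=np.linalg.lstsq(np.c_[P[:,:2]-c0,np.ones(len(P))],P[:,2],rcond=None)[0]
        print(cam,nm,len(P),"lean",np.degrees(-c[:2]).round(2),"z",np.median(P[:,2]).round(4),"c",cv2.minEnclosingCircle((P[:,:2]*1000).astype(np.float32))[0])
    r,c=(slice(190,370),slice(120,360)) if cam=="side" else (slice(130,310),slice(60,300))
    out.append(cv2.resize(im[r,c],(400,300),interpolation=cv2.INTER_CUBIC))
cv2.imwrite(f"pics/{sys.argv[1]}.png",np.hstack(out))
E
python3 fin.py seat
```

```text
16.1833 [0.5741471  0.09665918 0.05028132] 0.09309854079706173
side spare 707 lean [0.06 0.08] z 0.1184 c (535.1229248046875, 323.80963134765625)
side full 498 lean [-2.23  1.79] z 0.1182 c (532.30810546875, 148.06698608398438)
top spare 381 lean [-0.05 -0.87] z 0.1169 c (530.0631713867188, 325.4825744628906)
top full 404 lean [-0.25 -0.01] z 0.1168 c (532.878662109375, 147.8341827392578)
```

Seated with its top 118 mm up, level, and released. I'll withdraw straight up.

Emit:
play_rows(
  steps="0 0 0.3 0 0 0;0 0 0.5 0 0 0;0 0 0.6 0 0 0;0 0 0.6 0 0 0;0 0 0.6 0 0 0",
)

```text
t: 16.7
tool_pos: [0.5255, 0.3227, 0.2018]
eef_rot: [[0.324, 0.641, 0.696], [0.272, -0.768, 0.581], [0.906, 0.001, -0.423]]
force: [0.4, 0.4, -0.2]
gripper_width: 0.0927
gripper_force: 0.0
```

Emit:
play_rows(
  steps="0 0 0.6 0 0 0;-0.5 -0.3 0.4 0 0 0;-0.5 -0.3 0.4 0 0 0;0 0 0 0 0 0;0 0 0 0 0 0",
)

```text
t: 17.12
tool_pos: [0.4854, 0.2987, 0.2589]
eef_rot: [[0.32, 0.641, 0.697], [0.27, -0.767, 0.582], [0.908, 0.002, -0.419]]
force: [1.0, 0.1, -0.3]
gripper_width: 0.093
gripper_force: 0.0
```

```bash
python3 fin.py end
```

```text
17.1167 [ 0.9956999   0.1346158  -0.34884263] 0.09304075103604621
side spare 692 lean [0.14 0.07] z 0.1183 c (530.6514892578125, 328.1626281738281)
side full 546 lean [-1.6   2.81] z 0.118 c (534.4336547851562, 151.2405242919922)
top spare 320 lean [ 0.42 -0.84] z 0.1171 c (530.12841796875, 326.0938415527344)
top full 406 lean [ 0.01 -0.46] z 0.117 c (532.7675170898438, 147.84571838378906)
```

View pics/end.png

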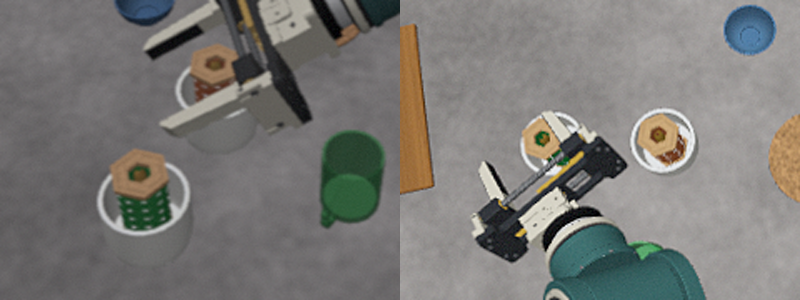

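The green spool is seated in its crock at (138, 195) in the left half, with the spindle tip visible in its bore. The gripper is clear and the other things are where they were.

```bash
python3 -c "from rig import sign_off; print(sign_off())"
```

```text
the job is handed in; nothing more can be done
None
```

The green spool stood free near the middle of the mat, then was lowered over the empty crock's spindle and let go once it was down; it sits level with its top about 118 mm up, and the job was handed in at about 17 s.

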